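# Rock the angle gauge to its mark on the sprung stud

### The job

To set the sharpening jig, pick the angle gauge up by its wooden grip and stand it upright with the middle of its foot on the round-headed stud of the timber offcut, pressing the sprung stud part-way down. Only then rock the gauge sideways on the stud until its swinging pointer settles on the dark mark tab at the rim of the dial, and finish still holding it there: pointer steady on the mark, dial not leaning forward or back, stud pressed part-way but not bottomed. Do not disturb the spool, the leather cover or the wax cake.

Things in the scene. Friction and masses are not known exactly. Their poses are not given: they have to be found in the camera images.
- gauge: Free-standing gravity angle gauge, about 0.28 kg, 166 mm tall: flat aluminium foot 44 (x) x 84 (y) x 10 mm, above it an upright round dial housing of 100 mm diameter, 24 mm thick, centred 66 mm above the underside (its top at 116 mm), and a wooden grip post on top. Origin: centre of the foot's underside. x is normal to the dial (the dial face looks to -x, towards the robot), y runs along the foot, z up to the grip.
- gauge_grip (a point): Centre of the gauge's wooden grip post, 141 mm straight above the middle of the foot's underside. The post is 20 mm (gauge x) x 24 mm (gauge y) wide and stands free from 116 to 166 mm. Axes as the gauge's.
- pointer (a joint): Angle (rad) of the swinging pointer in the gauge: a small pendulum on the dial's centre that always hangs straight down and settles within about a second. 0: it points to the middle of the foot; positive: its tip lies to the gauge's +y side. Leaning the top of the gauge by an angle to its +y (-y) side makes the pointer read plus (minus) that angle.
- mark (a joint): Angle (rad) at which the dark mark tab stands on the dial's rim, same zero and sign as the pointer; between -0.45 and -0.22 (always on the gauge's -y side). It stays where it is set.
- pointer_tip (a point): Tip of the pointer, 41 mm from the pivot on the dial face; its z axis runs from tip to pivot.
- mark_tip (a point): Inner end of the mark tab (8 mm wide, 16 mm long, standing out 7 mm past the rim), 41 mm from the pivot; its z axis runs to the pivot.
- offcut: Fixed offcut of timber joist, 90 (x) x 130 (y) x 45 mm tall, with a steel flange and guide collar (28 mm diameter, top at 59 mm) in the middle of its top, from which the stud stands up. Origin: centre of its underside. (Mind the fixed desk lamp on the left: it fills about x 0.48 to 0.66, y 0.21 to 0.75, z 0.37 to 0.69.)
- stud_top (a point): Top of the round-headed steel stud (head 26 mm diameter, slightly domed), 91.5 mm above the bench when not pressed; it goes down with the stud.
- stud (a joint): How far the stud is pressed down (m), 0 to 0.012 (bottomed). A spring pushes it up: about 1.5 N at the start, plus 0.45 N for each mm.
- spool_brown_c (a point): Bystander: brown thread spool standing, 40 mm diameter, 72 mm tall; point at its centre.
- leather_cover: Bystander: dark brown leather cover lying flat, 82 x 97 x 9 mm; origin under its centre.
- wax: Bystander: round yellow wax cake, 48 mm diameter, 18 mm tall; origin under its centre.

How it is judged:
On the way, in this order (a step that is already met when the one before it is completed fails the run):
1. the gauge is lifted clear of the bench in the grip (height (world z) of gauge above 0.03 m and contact force between gauge and the fingers above 1 N), for 0.1 s.
2. the gauge stands upright (within 0.1 rad) on the stud, the stud pressed part-way down (contact force between gauge and offcut above 0.5 N and value of joint stud between 0.001 and 0.0105 m and y of stud_top in the frame of gauge between -0.015 and 0.015 m and x of stud_top in the frame of gauge between -0.015 and 0.015 m and z of stud_top in the frame of gauge between -0.005 and 0.005 m and contact force between gauge and the fingers above 1 N and angle between gauge_grip's own z axis and vertical below 0.1 rad), for 0.2 s.
At the end, for the whole second after the job is handed in: Gauge held in the fingers, carried by nothing but the stud: stud within 15 mm each way of the foot's middle, pressed 1 to 10.5 mm; dial upright within 0.2 rad fore and aft; pointer still (under 0.3 rad/s) and within 0.08 rad of the mark (contact force between gauge and offcut above 0.5 N and value of joint stud between 0.001 and 0.0105 m and y of stud_top in the frame of gauge between -0.015 and 0.015 m and x of stud_top in the frame of gauge between -0.015 and 0.015 m and z of stud_top in the frame of gauge between -0.005 and 0.005 m and contact force between gauge and the fingers above 1 N and angle between the z axis of pointer_tip and the z axis of mark_tip, either way round below 0.08 rad and velocity of joint pointer between -0.3 and 0.3 rad/s and angle between gauge_grip's own x axis and vertical between 1.37 and 1.77 rad and height (world z) of gauge above 0.07 m); the arm keeps its last pose, push and grip.
It fails at once if a bystander is moved by more than 20 mm (distance of any of spool_brown_c, leather_cover, wax from where it was at the start of the episode above 0.02 m).
It also fails if it takes over 54 s, if anything falls off the work surface, if the arm or the gripper's body presses on something with over 40 N, if the wrist force passes 120 N, or if a joint passes its speed limit or range.

### The arm

A 6-joint arm with a two-finger parallel gripper is mounted at the origin on a cart in front of the work surface, level with it; the furniture and walls round the work are solid. World frame = base frame: x ahead of the robot, y to its left, z up, the work surface at z = 0. Lengths are in m, angles in rad, forces in N, time in s.
With the tool pointing down it reaches from about 0.3 to 0.875 m from the base axis. Payload 4.2 kg.
Tool frame: the origin (TCP) lies where the fingers leave the gripper's body, on its centre line; the fingertips stand 73 mm ahead of it and the grasp point (between the pads) lies grasp_offset ahead of it (grasp_offset is the distance from the TCP to the grasp point, in m); z points along the fingers, y is the direction in which the jaws open and shut (so a half turn about z gives the same grasp; the last joint's range is limited). The gripper opens to 85 mm and grips with 20 to 120 N. Pads are 22 mm wide; open, the fingers measure 114 mm over their backs; the gripper's body (76 mm by 85 mm) begins 54 mm behind the grasp point. The pads swing forward as they close: fully open they stand 13 mm farther back than shut.
Start: joints at [1.32, 0.32, 1.565, -0, 1.257, -0.02], TCP at [0.132, 0.56, 0.304] pointing down, gripper open.
Joint ranges: [-3.11, 3.11], [-0.84, 2.01], [0.21, 2.61], [-1.34, 4.49], [0.05, 2.63], [-2.56, 2.56]. Speed limits (rad/s): [2.57, 2.57, 3.14, 3.14, 3.14, 3.14].

### API

Orientations are given as a unit quaternion [w, x, y, z].
In Python, from workcell import * gives the robot as it stands.
- The arm moves only by the shell command python3 -m handwheel 'ROWS'. ROWS is a JSON object of lists of equal length, an entry for each row: "rotation": the turn, a rotation vector about the tool's x, y, z in rad, a list of three; "dp": the shift along the tool's x, y, z in mm, a list of three; "grip": the opening, from 0 (shut) to 1 (fully open). In form: {"rotation": [[wx, wy, wz], ...], "dp": [[dx, dy, dz], ...], "grip": [grip, ...]}. A call has 1 to 20 rows; each row shifts and turns the commanded pose from where the row before left it, along the tool's axes as they then stand; what a row does not reach is not made up. A row lasts 1/10 s, in which the tool goes at most 50 mm and 8.59 degrees, less where a joint would pass 70% of its speed; a pose out of reach is approached as far as the arm can. A call is refused whole if a number of a shift passes 50 or a number of a turn 0.15, either way. A call with a gripper value outside its range is refused whole. The fingers move at their own pace and stop on an object; the grip force is fixed at half the most. Time passes only in rows, so rows that do not move let the fingers close. It gives the time, the measured TCP pose, the force and the opening at its end, in the units of the state.
- get_obs(): the state, without advancing time (a new reading comes with each control period).
- get_image(name): name is "side" or "top"; returns the picture (400x640x3 uint8, blue, green, red); there is no depth.
- camera_info(name): a dict with "fx", "fy", "cx", "cy" (pixels), "rvec" (rotation vector, rad) and "tvec" (3), from world to camera coordinates, as OpenCV has them. Camera axes: x right, y down, z forward; pixel columns grow to the right and rows downward; lengths in m; the calibration is good to about 2 mm. A picture is of the moment at which its call begins. camera_info takes no time and is no camera call.
- finish_job(): hands the job in, once; it reports no verdict.
The state is a dict: "clock": time; "joint_pos": joint angles; "joint_velocities": joint speeds; "joint_efforts": joint torques, N m; "ee_pos": TCP position; "tcp_rot": TCP orientation; "ft_force": force on the tool from outside, world axes, zero at the start; "ft_torque": the same for the moment, N m; "grip_width": finger opening in m.
Only numpy, scipy, OpenCV 4.12 (cv2) and the standard library are available. Lean on these libraries where they do the work, as an engineer would, in place of code of your own. Each camera call takes 0.05 s, during which the arm holds its last target.

## Working session

There is one attempt and no reset: what is moved stays moved. The work goes in short steps, Python scripts to look and compute and a shell command to move; the robot and the scene stay as the last step left them, time stands still between calls to the robot, and variables do not carry over. Pictures are saved under pics/ and viewed, and the job is handed in when it is done.

```bash
ls; mkdir -p pics
python3 - <<'E'
from workcell import *
import cv2
print(get_obs())
for n in ("side","top"):
    cv2.imwrite(f"pics/{n}0.png",get_image(n)); print(n,camera_info(n))
import workcell
print([x for x in dir(workcell) if not x.startswith('__')])
try: print(grasp_offset)
except Exception as e: print(e)
E
```

```text
pics
{'clock': 0.0, 'joint_pos': array([ 1.32002683e+00,  3.20290489e-01,  1.56568522e+00,  3.59189771e-05,
        1.25740024e+00, -2.00065940e-02]), 'joint_velocities': array([-1.83763898e-03, -4.08394620e-04, -1.51779308e-03,  1.82142446e-03,
       -9.12606794e-05,  2.30654914e-04]), 'joint_efforts': array([ 5.20009398e-04, -4.15510905e+01, -2.34160262e+01,  1.30641893e-04,
        8.11529666e-03, -3.50648321e-06]), 'ee_pos': array([0.13142156, 0.55941818, 0.30308055]), 'tcp_rot': array([-1.37273272e-04,  1.15131083e-01,  9.93349907e-01, -8.81181506e-04]), 'ft_force': array([ 0.50044869,  0.21719697, -0.9695577 ]), 'ft_torque': array([-0.01477987,  0.00138249,  0.04146774]), 'grip_width': 0.08577886720425874}
side {'fx': 486.4604391791478, 'fy': 486.4604391791478, 'cx': 330.57750967785375, 'cy': 187.5229701862665, 'rvec': array([ 2.12256402, -0.10936917,  0.0409521 ]), 'tvec': array([-0.49583922,  0.08719198,  1.28196262])}
top {'fx': 365.1816706964199, 'fy': 365.1816706964199, 'cx': 315.0033836137974, 'cy': 200.1439773677571, 'rvec': array([ 2.19600507, -2.14349114,  0.06114037]), 'tvec': array([-0.09120364,  0.51405303,  0.93561599])}
['IKError', 'camera_info', 'finish_job', 'get_image', 'get_obs', 'grasp_offset']
0.0539
```

View pics/side0.png

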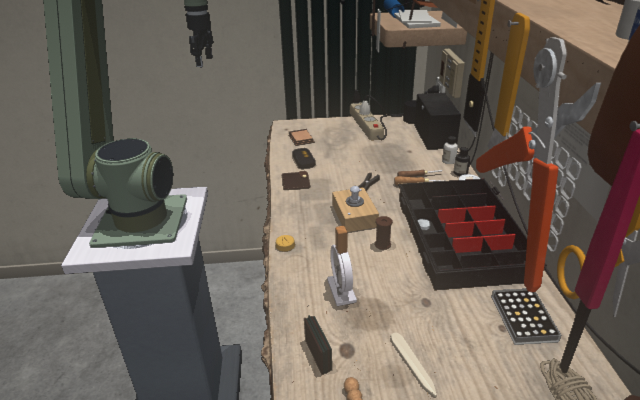

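View pics/top0.png

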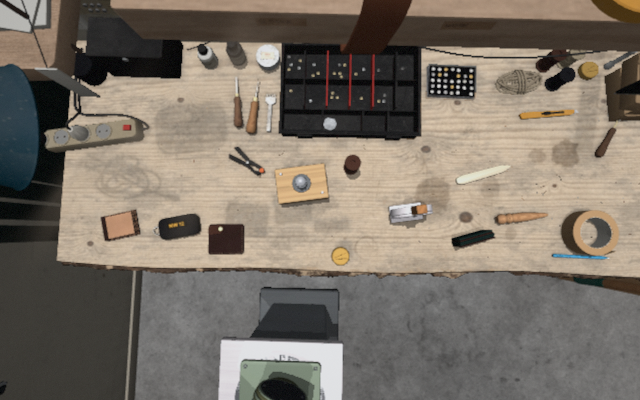

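The side view shows the gauge near (342,275) and the offcut with its stud near (355,200). In the top view the gauge is near (410,212), the stud near (301,183), the spool at (352,164), the wax at (341,256) and the cover at (226,239). Next I'll enlarge the parts I need.

```bash
cat > h.py <<'E'
import numpy as np, cv2
from workcell import *
def cam(n):
    c=camera_info(n);K=np.array([[c['fx'],0,c['cx']],[0,c['fy'],c['cy']],[0,0,1.]])
    return K,np.array(c['rvec'],float),np.array(c['tvec'],float)
def proj(n,P):
    K,r,t=cam(n);return cv2.projectPoints(np.atleast_2d(np.array(P,float)),r,t,K,None)[0][:,0]
def onz(n,uv,z):
    K,r,t=cam(n);R=cv2.Rodrigues(r)[0];C=-R.T@t
    d=R.T@np.linalg.inv(K)@np.array([uv[0],uv[1],1.]);return C+d*(z-C[2])/d[2]
def crop(img,x,y,w,h,s,f):
    cv2.imwrite(f,cv2.resize(img[y:y+h,x:x+w],None,fx=s,fy=s,interpolation=cv2.INTER_CUBIC))
E
python3 - <<'E'
from h import *
s=cv2.imread('pics/side0.png');t=cv2.imread('pics/top0.png')
a=cv2.resize(s[215:315,300:400],None,fx=6,fy=6,interpolation=3)
cv2.imwrite('pics/c1.png',a)
crop(s,310,160,100,100,6,'pics/c2.png')
crop(t,260,140,190,125,4,'pics/c3.png')
for n in("side","top"):
    K,r,tt=cam(n);R=cv2.Rodrigues(r)[0];print(n,-R.T@tt)
E
```

```text
side [ 0.40525661 -1.08739087  0.74177848]
top [ 0.44075978 -0.10154151  0.97127033]
```

View pics/c1.png

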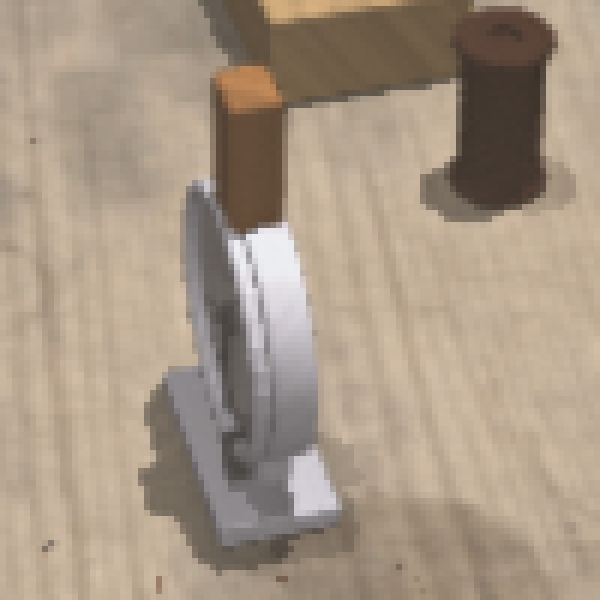

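View pics/c2.png

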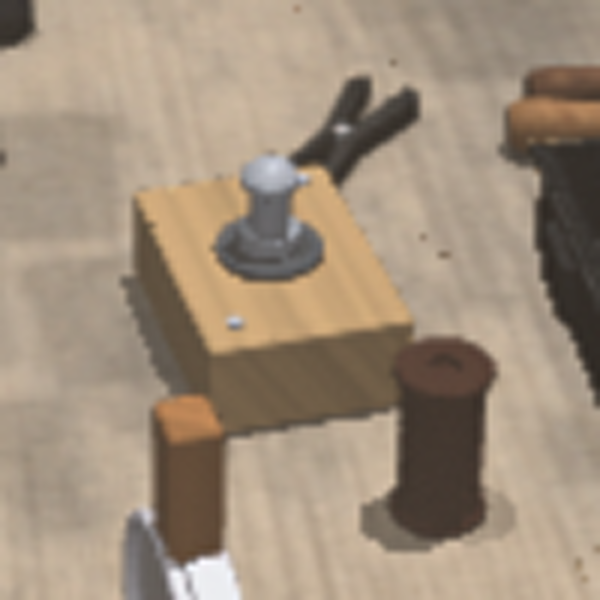

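View pics/c3.png

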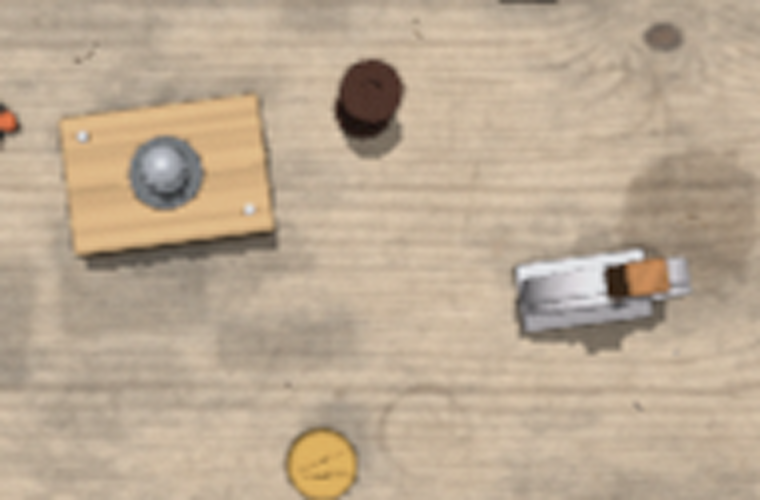

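```bash
cat > fit.py <<'E'
from h import *
from scipy.optimize import least_squares
# model pts (gauge frame), camera, pixel
T=lambda u,v:('top',260+u/4,140+v/4)
S=lambda u,v:('side',300+u/6,215+v/6)
obs=[((0,0,.166),T(648,277)),((0,0,.166),S(249,90)),
 ((-.022,.042,.010),T(518,316)),((-.022,.042,.010),S(170,372)),((-.022,-.042,.010),S(222,530)),((.022,-.042,.010),S(342,505)),
 ((-.022,-.042,0),S(224,546)),((.022,.042,.010),T(518,267)),((.022,-.042,.010),T(688,258)),((-.022,-.042,0.01),T(690,293))]
def res(p):
    c,s=np.cos(p[2]),np.sin(p[2]);o=[]
    for m,(n,u,v) in obs:
        P=[p[0]+c*m[0]-s*m[1],p[1]+s*m[0]+c*m[1],m[2]]
        o.append(proj(n,P)[0]-[u,v])
    return np.array(o)
r=least_squares(lambda p:res(p).ravel(),[.38,-.33,.1],loss='soft_l1')
print(r.x);print(res(r.x).round(1))
def tri(uvt,uvs):
    f=lambda P:np.r_[proj('top',P)[0]-uvt,proj('side',P)[0]-uvs]
    q=least_squares(f,[.45,-.1,.09]);return q.x,q.fun
# stud head centre ~ z .088
print('stud',tri([260+165/4,140+160/4],[310+270/6,160+170/6]))
print(onz('top',[260+165/4,140+160/4],.0905),onz('side',[310+270/6,160+170/6],.0885))
print('spool',onz('top',[260+370/4,140+92/4],.072),'wax',onz('top',[341,256],.018),'cover',onz('top',[226,239],.009))
E
python3 fit.py
```

```text
[ 0.49260264 -0.31905644  0.13303142]
[[  0.7  -1.2]
 [  0.4  -0.8]
 [  2.1   2.6]
 [ -0.6  -0.5]
 [ -0.3   0.2]
 [  0.3   0.6]
 [ -0.6   1. ]
 [  0.   -1.8]
 [-10.6  -3.1]
 [ -8.9   4.9]]
stud (array([ 0.55841454, -0.04550886,  0.08750225]), array([-0.02988156,  0.34047558,  0.35309633, -0.04844068]))
[ 0.5588513  -0.04574825  0.0905    ] [ 0.55725877 -0.04722311  0.0885    ]
spool [ 0.60670773 -0.17086801  0.072     ] wax [ 0.37306081 -0.14949936  0.018     ] cover [0.40875321 0.153529   0.009     ]
```

```bash
sed -i 's/,((.022,-.042,.010),T(688,258)),((-.022,-.042,0.01),T(690,293))//' fit.py; python3 fit.py
python3 - <<'E'
from h import *
t=cv2.imread('pics/top0.png');s=cv2.imread('pics/side0.png')
p=np.array([.4926,-.319,.133])
def draw(im,n,p):
    im=cv2.resize(im,None,fx=4,fy=4,interpolation=3);c,s_=np.cos(p[2]),np.sin(p[2])
    def W(m): return [p[0]+c*m[0]-s_*m[1],p[1]+s_*m[0]+c*m[1],m[2]]
    L=[]
    for z in(0,.01):L.append([W((a,b,z)) for a,b in((-.022,-.042),(.022,-.042),(.022,.042),(-.022,.042),(-.022,-.042))])
    L.append([W((a,b,.166)) for a,b in((-.01,-.012),(.01,-.012),(.01,.012),(-.01,.012),(-.01,-.012))])
    for x in(-.012,.012):L.append([W((x,.05*np.sin(q),.066+.05*np.cos(q))) for q in np.linspace(0,6.29,40)])
    for l in L: cv2.polylines(im,[((proj(n,l)+.5)*4).astype(int)],False,(0,255,0),1)
    return im
a=draw(t,'top',p)[760:920,1480:1800];b=draw(s,'side',p)[860:1280,1240:1500]
cv2.imwrite('pics/o1.png',cv2.resize(a,None,fx=2,fy=2));cv2.imwrite('pics/o2.png',b)
E
```

```text
[ 0.49261061 -0.31793562  0.13551129]
[[ 0.2 -1.2]
 [ 0.3 -1.1]
 [ 1.7  2.6]
 [-0.7 -0.8]
 [-0.3 -0.2]
 [ 0.2  0.2]
 [-0.6  0.6]
 [-0.4 -1.8]]
stud (array([ 0.55841454, -0.04550886,  0.08750225]), array([-0.02988156,  0.34047558,  0.35309633, -0.04844068]))
[ 0.5588513  -0.04574825  0.0905    ] [ 0.55725877 -0.04722311  0.0885    ]
spool [ 0.60670773 -0.17086801  0.072     ] wax [ 0.37306081 -0.14949936  0.018     ] cover [0.40875321 0.153529   0.009     ]
```

View pics/o1.png

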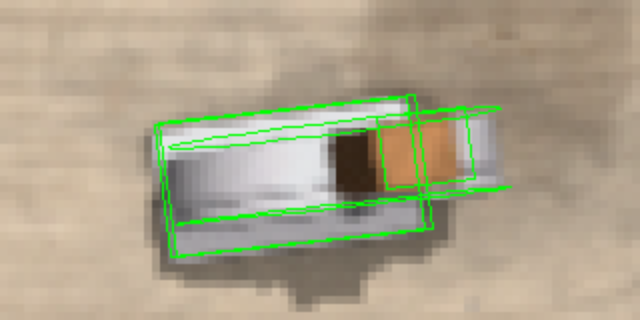

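View pics/o2.png

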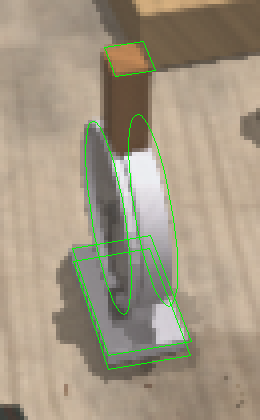

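```bash
cat >> h.py <<'E'
from scipy.spatial.transform import Rotation as Ro
def pose():
    o=get_obs();q=o['tcp_rot'];return np.array(o['ee_pos']),Ro.from_quat([q[1],q[2],q[3],q[0]]),o
def rowsto(R,d): return (R.as_matrix().T@np.array(d)*1000)
E
python3 - <<'E'
from h import *
p,R,o=pose()
w=[p,[.30,.30,.303],[.40,0,.303],[.4926,-.316,.303]]
for a,b in zip(w,w[1:]): print(rowsto(R,np.array(b)-a).round(1), (rowsto(R,np.array(b)-a)/7).round(1))
# target orientation
f=.134-np.pi; M=np.array([[-np.cos(f),-np.sin(f),0],[-np.sin(f),np.cos(f),0],[0,0,-1]]).T
print((R.inv()*Ro.from_matrix(M)).as_rotvec())
E
```

```text
[-223.4 -214.     0.5] [-31.9 -30.6   0.1]
[-166.  -269.2    0.4] [-23.7 -38.5   0.1]
[-162.4 -286.4    0.5] [-23.2 -40.9   0.1]
[-4.74192963e-04  2.26188525e-03  2.77678982e+00]
```

```bash
python3 -m handwheel '{"rotation":[[0,0,0],[0,0,0],[0,0,0],[0,0,0],[0,0,0],[0,0,0],[0,0,0],[0,0,0],[0,0,0],[0,0,0],[0,0,0],[0,0,0],[0,0,0],[0,0,0],[0,0,0]],"dp":[[-32,-31,0],[-32,-31,0],[-32,-31,0],[-32,-31,0],[-32,-31,0],[-32,-31,0],[-32,-30,0],[-24,-38,0],[-24,-38,0],[-24,-39,0],[-24,-38,0],[-24,-39,0],[-24,-39,0],[-23,-38,0],[0,0,0]],"grip":[1,1,1,1,1,1,1,1,1,1,1,1,1,1,1]}'
```

```text
clock: 1.6
ee_pos: [0.4023, -0.0059, 0.3037]
tcp_rot: [0.0, 0.119, 0.993, -0.001]
ft_force: [-0.5, -0.3, -0.3]
grip_width: 0.0849
```

```bash
python3 -m handwheel '{"rotation":[[0,0,0.149],[0,0,0.149],[0,0,0.149],[0,0,0.149],[0,0,0.149],[0,0,0.149],[0,0,0.149],[0,0,0.149],[0,0,0.149],[0,0,0.149],[0,0,0.149],[0,0,0.149],[0,0,0.149],[0,0,0.149],[0,0,0.149],[0,0,0.149],[0,0,0.149],[0,0,0.149],[0,0,0.1],[0,0,0]],"dp":[[0,0,0],[0,0,0],[0,0,0],[0,0,0],[0,0,0],[0,0,0],[0,0,0],[0,0,0],[0,0,0],[0,0,0],[0,0,0],[0,0,0],[0,0,0],[0,0,0],[0,0,0],[0,0,0],[0,0,0],[0,0,0],[0,0,0],[0,0,0]],"grip":[1,1,1,1,1,1,1,1,1,1,1,1,1,1,1,1,1,1,1,1]}'
cat > tgt.py <<'E'
import sys
from h import *
x,y,z,yaw,lean=map(float,sys.argv[1:6])  # desired TCP, gauge yaw, lean of top to gauge +y (rad)
p,R,o=pose()
f=yaw-np.pi; M=np.array([[-np.cos(f),-np.sin(f),0],[-np.sin(f),np.cos(f),0],[0,0,-1]]).T
G=Ro.from_euler('z',yaw); # gauge frame ; lean to +y = rotation about gauge x by -lean
T=(G*Ro.from_rotvec([-lean,0,0])*G.inv())*Ro.from_matrix(M)
print('rotvec',(R.inv()*T).as_rotvec().round(3),'dp now-axes',rowsto(R,np.array([x,y,z])-p).round(1),'dp tgt-axes',rowsto(T,np.array([x,y,z])-p).round(1),'j',o['joint_pos'].round(2))
E
python3 tgt.py .4926 -.316 .26 .134 0
```

```text
clock: 3.6
ee_pos: [0.4008, -0.0012, 0.3036]
tcp_rot: [-0.0, 0.998, 0.065, -0.0]
ft_force: [-0.2, -0.7, -0.3]
grip_width: 0.0857
rotvec [-0.001  0.001 -0.004] dp now-axes [ 50.3 324.1  43.4] dp tgt-axes [ 48.9 324.3  43.6] j [-0.03  0.04  1.92  0.    1.18  1.41]
```

```bash
python3 -m handwheel '{"rotation":[[0,0,0],[0,0,0],[0,0,0],[0,0,0],[0,0,0],[0,0,0],[0,0,0],[0,0,-0.003],[0,0,0],[0,0,0]],"dp":[[6,40,5],[6,40,5],[6,40,5],[6,40,5],[6,41,6],[6,41,6],[6,41,6],[7,41,6],[0,0,0],[0,0,0]],"grip":[1,1,1,1,1,1,1,1,1,1]}'
python3 - <<'E'
from h import *
s=get_image('side');t=get_image('top');cv2.imwrite('pics/side1.png',s);cv2.imwrite('pics/top1.png',t)
a=cv2.resize(s[140:310,270:400],None,fx=3,fy=3,interpolation=3);b=cv2.resize(t[160:260,370:470],None,fx=4,fy=4,interpolation=3)
c=np.zeros((510,800,3),np.uint8);c[:510,:390]=a;c[:400,395:795]=b;cv2.imwrite('pics/d1.png',c)
E
python3 tgt.py .4926 -.316 .197 .134 0
```

```text
clock: 4.6
ee_pos: [0.4913, -0.3168, 0.2589]
tcp_rot: [-0.001, 0.998, 0.066, -0.001]
ft_force: [0.6, 0.4, 0.9]
grip_width: 0.0853
rotvec [-0.001  0.001 -0.001] dp now-axes [ 1.3  0.6 62.8] dp tgt-axes [ 1.3  0.5 62.8] j [-0.59  0.36  1.61  0.    1.17  0.85]
```

View pics/d1.png

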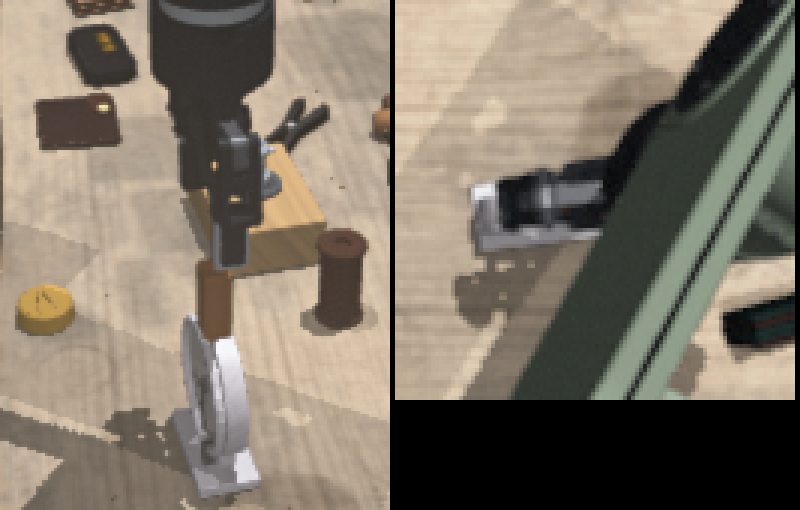

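The gripper is above the post: near finger tip at crop (232,265), post at (214,300). I'll check that offset against the projection before going down.

Run:
```python
from h import *
p,R,o=pose()
for s in(-1,1):
    P=p+R.apply([0,s*.045,.062]);print(s,P.round(3),(proj('side',P)[0]-[270,140])*3)
print((proj('side',[.4926,-.316,.166])[0]-[270,140])*3)
```

```text
-1 [ 0.485 -0.271  0.198] [196.55846951 187.99032643]
1 [ 0.497 -0.36   0.198] [230.49240091 265.53129118]
[215.17965974 264.91593313]
```

```bash
python3 -m handwheel '{"rotation":[[0,0,0],[0,0,0],[0,0,0],[0,0,0],[0,0,0],[0,0,0],[0,0,0],[0,0,0],[0,0,0],[0,0,0],[0,0,0],[0,0,0],[0,0,0],[0,0,0]],"dp":[[1,0,16],[0,0,16],[0,0,16],[0,0,14],[0,0,0],[0,0,0],[0,0,0],[0,0,0],[0,0,0],[0,0,0],[0,0,0],[0,0,0],[0,0,0],[0,0,0]],"grip":[1,1,1,1,1,0,0,0,0,0,0,0,0,0]}'; python3 tgt.py .4926 -.316 .197 .134 0
```

```text
clock: 6.1
ee_pos: [0.4927, -0.317, 0.1986]
tcp_rot: [0.0, 0.998, 0.066, 0.001]
ft_force: [-0.4, -0.2, 5.8]
grip_width: 0.0232
rotvec [ 0.001 -0.001 -0.002] dp now-axes [ 0.  -1.   1.6] dp tgt-axes [ 0.  -1.   1.6] j [-0.59  0.42  1.69  0.    1.03  0.85]
```

```bash
python3 -m handwheel '{"rotation":[[0,0,0],[0,0,0],[0,0,0],[0,0,0],[0,0,0],[0,0,0],[0,0,0],[0,0,0]],"dp":[[0,0,-10],[0,0,-20],[0,0,-30],[0,0,-30],[0,0,-30],[0,0,-30],[0,0,0],[0,0,0]],"grip":[0,0,0,0,0,0,0,0]}'
python3 - <<'E'
from h import *
s=get_image('side');t=get_image('top');cv2.imwrite('pics/side2.png',s);cv2.imwrite('pics/top2.png',t)
crop(s,270,80,130,200,3,'pics/e1.png')
E
python3 tgt.py .53 -.13 .345 1.571 0
```

```text
clock: 6.9
ee_pos: [0.4921, -0.3165, 0.3472]
tcp_rot: [-0.0, 0.998, 0.066, -0.0]
ft_force: [-0.1, 0.2, -3.1]
grip_width: 0.0235
rotvec [-5.000e-03  1.000e-03 -1.439e+00] dp now-axes [  62.4 -179.6    1. ] dp tgt-axes [186.2  38.3   0.6] j [-0.59  0.31  1.47  0.    1.36  0.85]
```

View pics/e1.png

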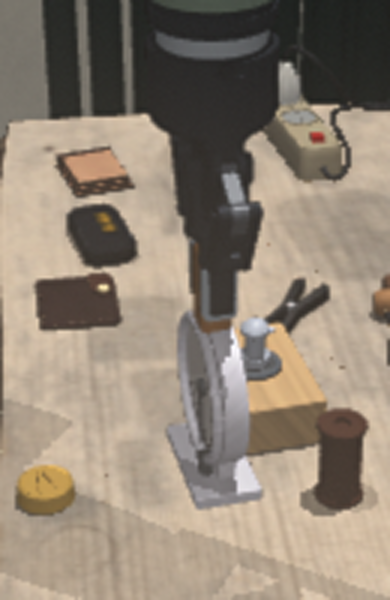

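Lifted cleanly: the gauge hangs upright from the fingers, foot at crop (213,470). Next I'll turn the dial towards the side camera to read the mark.

```bash
python3 -m handwheel '{"rotation":[[0,0,-0.1],[0,0,-0.145],[0,0,-0.145],[0,0,-0.145],[0,0,-0.145],[0,0,-0.145],[0,0,-0.145],[0,0,-0.145],[0,0,-0.145],[0,0,-0.145],[0,0,-0.034],[0,0,0],[0,0,0],[0,0,0],[0,0,0],[0,0,0]],"dp":[[0,0,0],[0,0,0],[0,0,0],[0,0,0],[0,0,0],[0,0,0],[0,0,0],[0,0,0],[0,0,0],[0,0,0],[0,0,0],[0,0,0],[0,0,0],[0,0,0],[0,0,0],[0,0,0]],"grip":[0,0,0,0,0,0,0,0,0,0,0,0,0,0,0,0]}'
python3 - <<'E'
from h import *
s=get_image('side');cv2.imwrite('pics/side3.png',s)
crop(s,290,165,90,95,6,'pics/f1.png')
E
python3 tgt.py .53 -.13 .345 1.571 0
```

```text
clock: 8.6
ee_pos: [0.4924, -0.3167, 0.3478]
tcp_rot: [-0.0, 0.707, 0.707, 0.0]
ft_force: [0.4, -0.4, -2.1]
grip_width: 0.0229
rotvec [ 0. -0. -0.] dp now-axes [186.7  37.6   2.9] dp tgt-axes [186.7  37.6   2.9] j [-0.59  0.31  1.46  0.    1.37 -0.59]
```

View pics/f1.png

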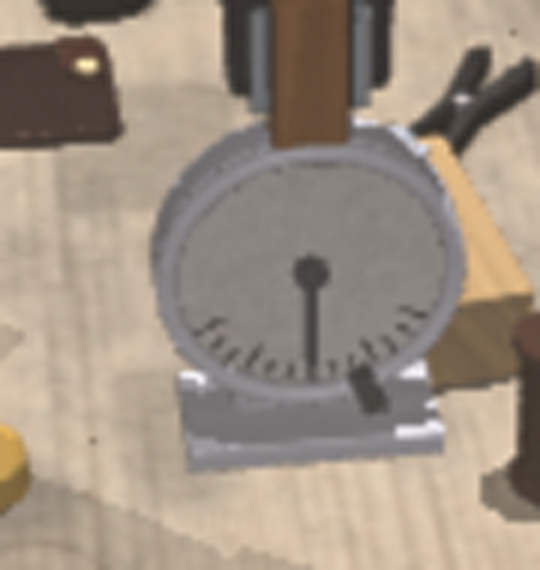

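The dial faces the camera: pivot at crop (311,272), pointer straight down to (312,378), mark tab from about (360,369) to (377,409).

```bash
cat > ang.py <<'E'
from h import *
def face(uv,y):   # world plane y=const
    K,r,t=cam('side');R=cv2.Rodrigues(r)[0];C=-R.T@t
    d=R.T@np.linalg.inv(K)@np.array([uv[0],uv[1],1.]);return C+d*(y-C[1])/d[1]
def px(u,v): return (290+(u+.5)/6-.5,165+(v+.5)/6-.5)
for off in(.012,.015,.02):
  y=-.3167-off; C=face(px(311,272),y)
  print(off,C.round(4))
  for n,q in dict(ptip=(312,378),min_=(360,369),mmid=(368.5,389),mout=(377,409)).items():
    d=face(px(*q),y)-C; print(n,np.hypot(d[0],d[2]).round(4),np.arctan2(-d[0],-d[2]).round(3))
a=face(px(360,369),y)-face(px(377,409),y);print('tab axis',np.arctan2(a[0],a[2]))
E
python3 ang.py
python3 - <<'E'
from h import *
s=cv2.imread('pics/side3.png');crop(s,335,210,30,30,20,'pics/f2.png')
E
```

```text
0.012 [ 0.4907 -0.3287  0.2189]
ptip 0.0416 -0.005
min_ 0.0424 -0.384
mmid 0.0512 -0.375
mout 0.06 -0.368
0.015 [ 0.4903 -0.3317  0.2209]
ptip 0.0415 -0.005
min_ 0.0422 -0.384
mmid 0.051 -0.375
mout 0.0598 -0.368
0.02 [ 0.4898 -0.3367  0.2244]
ptip 0.0412 -0.005
min_ 0.042 -0.384
mmid 0.0506 -0.375
mout 0.0594 -0.368
tab axis -0.3299471034615826
```

View pics/f2.png

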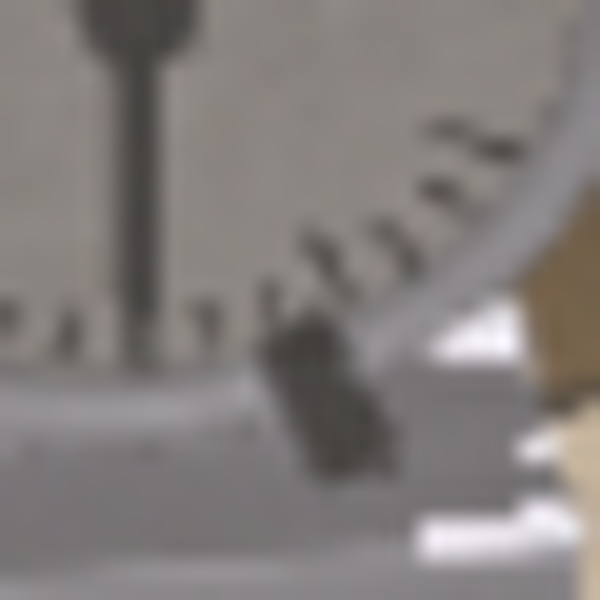

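```bash
python3 tgt.py .5588 -.0465 .32 1.571 0
```

```text
rotvec [ 0. -0. -0.] dp now-axes [270.2  66.3  27.9] dp tgt-axes [270.2  66.4  27.9] j [-0.59  0.31  1.46  0.    1.37 -0.59]
```

```bash
python3 -m handwheel '{"rotation":[[0,0,0],[0,0,0],[0,0,0],[0,0,0],[0,0,0],[0,0,0],[0,0,0],[0,0,0],[0,0,0],[0,0,0],[0,0,0],[0,0,0],[0,0,0],[0,0,0]],"dp":[[15,4,0],[30,7,0],[30,8,0],[35,8,0],[35,8,0],[35,8,0],[35,9,0],[30,8,0],[15,4,0],[10,2,0],[0,0,14],[0,0,14],[0,0,0],[0,0,0]],"grip":[0,0,0,0,0,0,0,0,0,0,0,0,0,0]}'
python3 - <<'E'
from h import *
s=get_image('side');t=get_image('top');cv2.imwrite('pics/side4.png',s);cv2.imwrite('pics/top4.png',t)
crop(s,310,110,100,130,5,'pics/g1.png');crop(t,250,100,150,120,4,'pics/g2.png')
print(get_obs()['ft_force'])
E
python3 tgt.py .5588 -.0465 .285 1.571 0
```

```text
clock: 10.05
ee_pos: [0.5584, -0.0473, 0.3201]
tcp_rot: [0.0, 0.707, 0.707, -0.0]
ft_force: [-0.2, -0.1, -2.6]
grip_width: 0.0234
[ 0.55465413 -0.55222158 -2.71711847]
rotvec [ 0.002  0.    -0.001] dp now-axes [ 0.7  0.  35.8] dp tgt-axes [ 0.7  0.1 35.8] j [-0.1   0.29  1.57 -0.    1.28 -0.1 ]
```

View pics/g1.png

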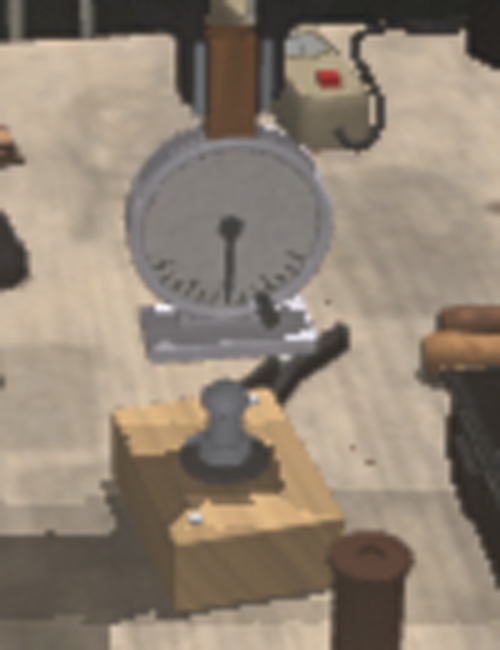

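View pics/g2.png

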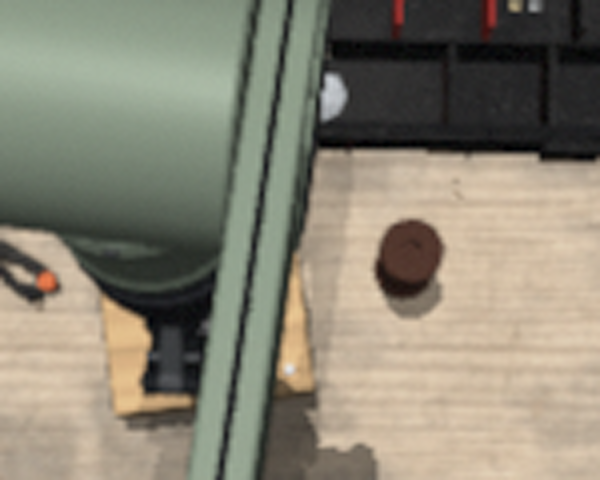

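The gauge hangs over the stud: foot lower front edge at crop (150–315, 358–340), stud head at (226,392). I'll check by projection.

```bash
python3 - <<'E'
from h import *
p,R,o=pose()
c=lambda P:((proj('side',P)[0]+.5-[310,110])*5).round(0)
b=p-[0,0,.1986]
print('pivot',c(b+[0,-.012,.066]),'foot front bottom L/R',c(b+[-.042,-.022,0]),c(b+[.042,-.022,0]),'foot top back', c(b+[-.042,-.022,.01]))
print('stud',c([.5588,-.0465,.0905]),'head axes',c([.5588-.013,-.0465,.088]),c([.5588+.013,-.0465,.088]))
E
python3 - <<'E'
import cv2
s=cv2.imread('pics/side4.png');cv2.imwrite('pics/g3.png',cv2.resize(s[140:210,325:395],None,fx=8,fy=8,interpolation=3))
E
```

```text
pivot [236. 231.] foot front bottom L/R [153. 364.] [322. 354.] foot top back [153. 347.]
stud [230. 390.] head axes [205. 396.] [256. 392.]
```

View pics/g3.png

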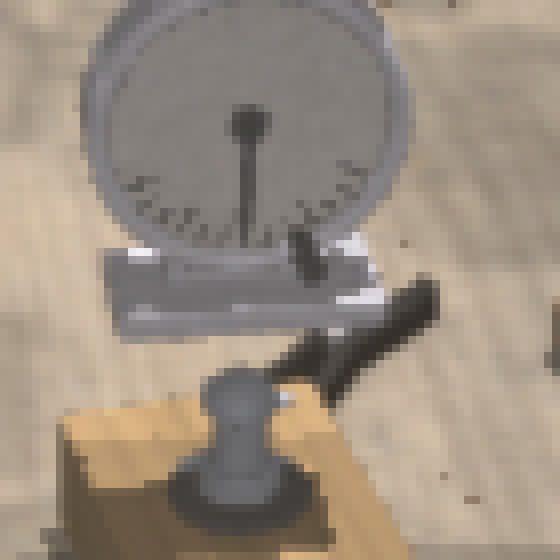

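Gauge and stud show the same small projection offset of about 5 crop px, so they line up with each other. I'll lower the gauge slowly while watching the force.

```bash
python3 -m handwheel '{"rotation":[[0,0,0],[0,0,0],[0,0,0],[0,0,0],[0,0,0],[0,0,0],[0,0,0],[0,0,0],[0,0,0],[0,0,0]],"dp":[[0.5,0,10],[0,0,10],[0,0,6],[0,0,2],[0,0,2],[0,0,1],[0,0,1],[0,0,0],[0,0,0],[0,0,0]],"grip":[0,0,0,0,0,0,0,0,0,0]}'
python3 - <<'E'
from h import *
s=get_image('side');cv2.imwrite('pics/side5.png',s)
crop(s,310,120,100,110,5,'pics/k1.png')
print(get_obs()['ft_force'])
E
```

```text
clock: 11.15
ee_pos: [0.5585, -0.0462, 0.2882]
tcp_rot: [0.0, 0.707, 0.707, 0.0]
ft_force: [-0.5, 0.1, -1.2]
grip_width: 0.0235
[-1.01974988  0.43837937  0.03868017]
```

View pics/k1.png

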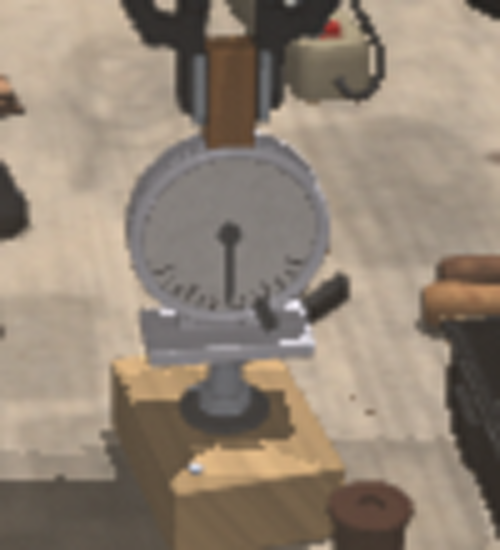

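The foot rests on the stud head at crop (228,360) and ft_z has risen by about 2 N, so this is light contact. I'll press about 4 mm more.

```bash
python3 -m handwheel '{"rotation":[[0,0,0],[0,0,0],[0,0,0],[0,0,0],[0,0,0],[0,0,0]],"dp":[[0,0,1],[0,0,2],[0,0,1],[0,0,0],[0,0,0],[0,0,0]],"grip":[0,0,0,0,0,0]}'; for i in 1 2 3 4; do python3 -m handwheel '{"rotation":[[0,0,0]],"dp":[[0,0,0]],"grip":[0]}'|grep -E 'force|ee'; done
python3 - <<'E'
from h import *
s=get_image('side');cv2.imwrite('pics/side6.png',s)
crop(s,310,120,100,110,5,'pics/k2.png')
E
```

```text
clock: 11.8
ee_pos: [0.5585, -0.0462, 0.2841]
tcp_rot: [0.0, 0.707, 0.707, 0.0]
ft_force: [-0.6, 0.3, 1.6]
grip_width: 0.0239
ee_pos: [0.5585, -0.0462, 0.284]
ft_force: [0.5, -0.2, 1.0]
ee_pos: [0.5585, -0.0462, 0.284]
ft_force: [-0.5, 0.3, 1.3]
ee_pos: [0.5585, -0.0462, 0.2839]
ft_force: [-0.8, 0.3, 1.1]
ee_pos: [0.5585, -0.0462, 0.2839]
ft_force: [1.3, -0.2, 1.7]
```

View pics/k2.png

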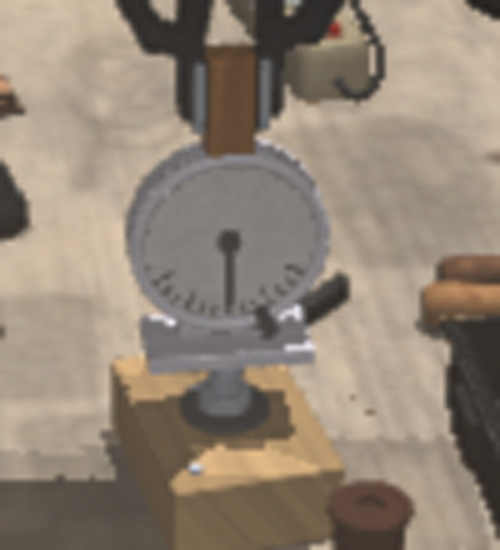

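Measured force is about 3.9 N and TCP height is 6 mm past contact, so the stud is pressed about 5.5–6 mm with the gauge upright. Now for the rocking rows.

```bash
python3 tgt.py .6303 -.0462 .2725 1.571 -0.37;  python3 - <<'E'
from h import *
p,R,o=pose()
# incremental rows about the foot point: n rows
L=.1986;n=10;th=-.37
a0=None
for k in range(n):
    def P(a): return np.array([.5585-L*np.sin(a),-.0462,.0853+L*np.cos(a)+.002*a/th])
    a,b=th*k/n,th*(k+1)/n
    G=Ro.from_euler('z',1.571);T=G*Ro.from_rotvec([-a,0,0])*G.inv()*R
    T2=G*Ro.from_rotvec([-b,0,0])*G.inv()*R
    print((T.inv()*T2).as_rotvec().round(4),rowsto(T,P(b)-P(a)).round(2),rowsto(T2,P(b)-P(a)).round(2))
E
```

```text
rotvec [ 0.37 -0.   -0.  ] dp now-axes [ 0.  71.8 11.5] dp tgt-axes [ -0.   71.1 -15.3] j [-0.1   0.31  1.63  0.    1.2  -0.1 ]
[ 0.037 -0.     0.   ] [-0.    7.35 -0.06] [-0.    7.34 -0.33]
[ 0.037 -0.     0.   ] [-0.    7.34 -0.06] [-0.    7.33 -0.33]
[ 0.037 -0.     0.   ] [-0.    7.33 -0.06] [-0.    7.32 -0.33]
[ 0.037 -0.     0.   ] [-0.    7.32 -0.06] [-0.    7.32 -0.33]
[ 0.037 -0.     0.   ] [-0.    7.32 -0.06] [-0.    7.31 -0.33]
[ 0.037 -0.     0.   ] [-0.    7.31 -0.06] [-0.    7.3  -0.33]
[ 0.037 -0.     0.   ] [-0.    7.3  -0.06] [-0.    7.3  -0.33]
[ 0.037 -0.     0.   ] [-0.    7.3  -0.06] [-0.    7.29 -0.33]
[ 0.037 -0.     0.   ] [-0.    7.29 -0.05] [-0.    7.28 -0.32]
[ 0.037 -0.     0.   ] [-0.    7.28 -0.05] [-0.    7.27 -0.32]
```

```bash
python3 -m handwheel '{"rotation":[[0.037,0,0],[0.037,0,0],[0.037,0,0],[0.037,0,0],[0.037,0,0],[0,0,0],[0,0,0]],"dp":[[0,7.3,-0.2],[0,7.3,-0.2],[0,7.3,-0.2],[0,7.3,-0.2],[0,7.3,-0.2],[0,0,0],[0,0,0]],"grip":[0,0,0,0,0,0,0]}'
cat > chk.py <<'E'
import sys
from h import *
p,R,o=pose()
z=R.apply([0,0,1]);b=p+.1986*z
print('tilt',np.arctan2(-z[0],-z[2]).round(4),'y-tilt',z[1].round(4),'foot',b.round(4),'stud press if +0:',(.0915-b[2]).round(4),o['ft_force'].round(1),o['clock'],o['joint_pos'].round(2))
if len(sys.argv)>1:
    s=get_image('side');cv2.imwrite(f'pics/s_{sys.argv[1]}.png',s);crop(s,310,120,100,100,6,f'pics/k_{sys.argv[1]}.png')
E
python3 chk.py a
```

```text
clock: 12.95
ee_pos: [0.5955, -0.0463, 0.282]
tcp_rot: [-0.064, 0.704, 0.704, -0.064]
ft_force: [1.7, 0.2, 0.3]
grip_width: 0.0232
tilt 0.1825 y-tilt -0.0001 foot [ 0.5595 -0.0463  0.0867] stud press if +0: 0.0048 [1.7 0.2 0.3] 12.95 [-0.09  0.44  1.44 -0.02  1.44 -0.09]
```

View pics/k_a.png

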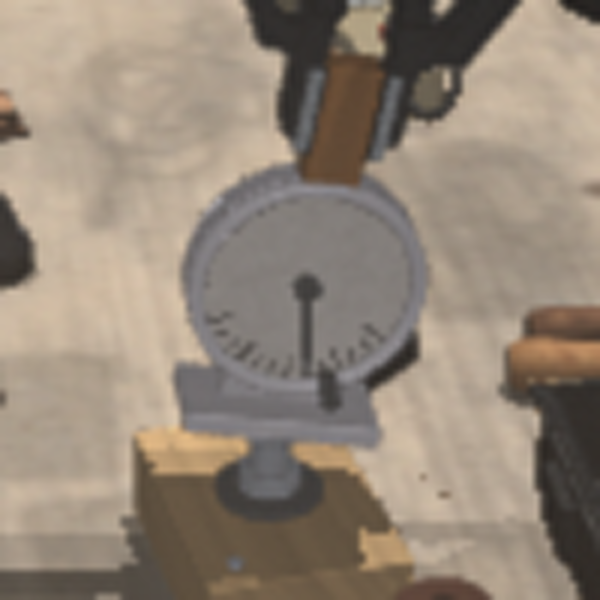

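Half way: the pointer still hangs vertical at (306,370), the mark tab is now at (329,388), and the stud is still under the foot's middle. I'll do the second half.

```bash
python3 -m handwheel '{"rotation":[[0.037,0,0],[0.037,0,0],[0.037,0,0],[0.037,0,0],[0.037,0,0],[0,0,0],[0,0,0],[0,0,0],[0,0,0],[0,0,0],[0,0,0],[0,0,0]],"dp":[[0,7.1,-0.1],[0,7.1,-0.1],[0,7.1,-0.1],[0,7.1,-0.1],[0,7.1,-0.1],[0,0,0],[0,0,0],[0,0,0],[0,0,0],[0,0,0],[0,0,0],[0,0,0]],"grip":[0,0,0,0,0,0,0,0,0,0,0,0]}'; 
python3 chk.py b
```

```text
clock: 14.2
ee_pos: [0.6293, -0.0462, 0.2738]
tcp_rot: [-0.13, 0.695, 0.695, -0.13]
ft_force: [3.8, 0.6, 0.1]
grip_width: 0.0232
tilt 0.3693 y-tilt -0.0 foot [ 0.5576 -0.0462  0.0886] stud press if +0: 0.0029 [3.8 0.6 0.1] 14.2 [-0.08  0.58  1.26 -0.03  1.68 -0.08]
```

View pics/k_b.png

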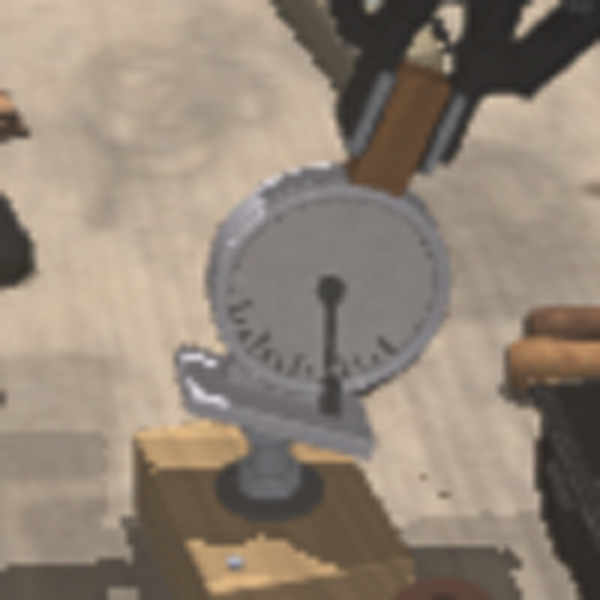

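The pointer at (330,375) now hangs over the middle of the mark tab at (331,395). I'll average the force to judge how far the stud is pressed and look closer.

```bash
for i in 1 2 3 4 5 6 7 8; do python3 -m handwheel '{"rotation":[[0,0,0]],"dp":[[0,0,0]],"grip":[0]}'|grep -E 'force'; done
python3 - <<'E'
from h import *
s=get_image('side');cv2.imwrite('pics/sc.png',s);crop(s,340,160,50,50,12,'pics/kc.png')
E
python3 chk.py
```

```text
ft_force: [2.7, -1.1, 1.1]
ft_force: [4.3, -0.9, 0.5]
ft_force: [3.3, 0.1, 0.4]
ft_force: [3.5, -0.9, 1.2]
ft_force: [3.4, -0.2, 0.9]
ft_force: [2.5, 0.1, 0.8]
ft_force: [2.8, -1.0, 0.1]
ft_force: [2.9, -0.7, 0.1]
tilt 0.3699 y-tilt 0.0 foot [ 0.5574 -0.0462  0.0884] stud press if +0: 0.0031 [ 3.4 -0.5  0.5] 15.1 [-0.08  0.58  1.26 -0.03  1.68 -0.08]
```

View pics/kc.png

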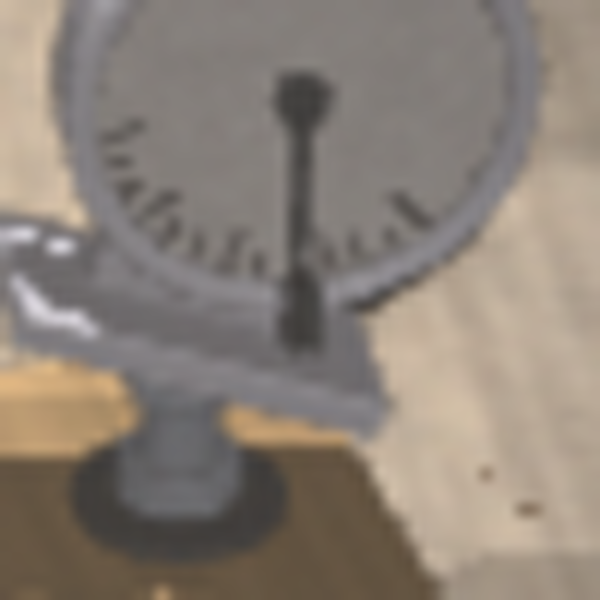

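The pointer, pivot (303,98), runs straight down into the mark tab at (299,318), under 0.02 rad off. Last check: has the gauge slipped in the grip?

Run:
```python
from h import *
p,R,o=pose();X,Y,Z=R.as_matrix().T  # gauge x = -(...)
gz=-Z; b=p+.1986*Z
print('pivot model',proj('side',b+.066*gz+[0,-.012,0])[0],'obs',340+303.5/12-.5,160+98.5/12-.5, 'earlier bias approx (-1.0,-0.7)')
e=np.array([np.cos(.37),0,-np.sin(.37)])
for s in(-1,1): print('foot end model',proj('side',b+s*.042*e+[0,-.022,0])[0])
print('obs right bottom',340+375.5/12-.5,160+440/12-.5)
```

```text
pivot model [365.6133559  168.83380193] obs 364.7916666666667 167.70833333333334 earlier bias approx (-1.0,-0.7)
foot end model [340.66409189 188.56383906]
foot end model [371.50815593 196.84126312]
obs right bottom 370.7916666666667 196.16666666666666
```

```bash
python3 -c "
from workcell import *
print(finish_job())"
```

```text
the job is handed in; nothing more can be done
None
```

I finished the job and handed it in at about 15 s on the robot's clock. No verdict came back.

**What I did:**
- I gripped the gauge by its wooden post, lifted it, and turned the dial to face the side camera. The mark read about −0.37 rad.
- I stood the gauge upright on the stud and pressed it in by about 5.5–6 mm.
- I then rocked it 0.37 rad to the mark side and kept hold of it there.

**Last checks:**
- **Pointer:** it hangs over the mark tab, off by roughly 0.02 rad in the picture. I didn't measure its speed. It hung in the same place in two pictures about 0.9 s apart.
- **Dial:** fore-and-aft lean of the tool is about 0.
- **Grip:** no slip seen. The gauge's image position matched the model to about 1 px, the same as the camera offset seen before rocking.
- **Stud position:** it is within about 2 mm of the foot's middle, estimated along the foot only. The fore-and-aft offset comes from the camera fit, good to about 3 mm.
- **Stud press:** the force readings suggest about 4 mm and the geometry about 5.5 mm. They disagree, and the force is noisy by about 1 N, but both are well inside 1–10.5 mm.
- **Side force:** a steady force of about 3 N in x appeared after rocking. I put it down to the tilted contact and did not look into it further.
- **Bystanders:** the path stayed clear of the spool, cover and wax, and they looked untouched in the pictures they appeared in. I did not measure their positions again at the end.

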